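# Find which way the filter cap unscrews and hold it over the drip tub

### The arm

A 6-joint arm with a two-finger parallel gripper is mounted at the origin on the work surface. World frame = base frame: x ahead of the robot, y to its left, z up, the work surface at z = 0. Lengths are in mm, angles in rad, forces in N, time in s.
With the tool pointing down it reaches from about 350 to 775 mm from the base axis. Payload 7.3 kg.
Tool frame: the origin (TCP) lies at the very end of the fingers, on their centre line; the grasp point (between the pads) lies 19 mm behind it; z points along the fingers, x is the direction in which the jaws open and shut, and the axes are right-handed (so a half turn about z gives the same grasp; the last joint's range is limited). The gripper opens to 92 mm and grips with 3 to 60 N. Pads are 19 mm wide; open, the fingers measure 130 mm over their backs; the gripper's body (75 mm by 190 mm) begins 47 mm behind the grasp point.
Start: joints at [-1.478, 0.342, 1.524, -0, 1.275, -0.146], TCP at [124.203, -510.116, 226.741] pointing down, gripper open.
Joint ranges: [-2.53, 2.53], [-0.77, 2.02], [0.04, 2.7], [-1, 4.14], [0.28, 2.66], [-3.11, 3.11]. Speed limits (rad/s): [2.57, 2.57, 3.14, 3.14, 3.14, 3.14].

### API

Orientations are given as a unit quaternion [w, x, y, z].
In Python, from plant import observe, snapshot, calibration, finish_job gives the robot as it stands. The module is installed in compiled form; this text tells all that it offers.
- The arm moves only by the tool servo_tool, never from a script. Its arguments are lists of equal length, an entry for each row: "xyz": the shift along the tool's x, y, z in m, a list of three; "angular": the turn, a rotation vector about the tool's x, y, z in rad, a list of three; "gripper": the finger opening in m, from 0 to 0.0918. A call has 1 to 10 rows; each row is the pose to reach, as a shift and turn from the pose commanded when the call began, along the tool's axes at that moment; what a row does not reach only later rows make up. A row lasts 1/8 s, in which the tool goes at most 62.5 mm and 10.7 degrees, less where a joint would pass 70% of its speed; a pose out of reach is approached as far as the arm can. A call with a gripper value outside its range is refused whole. The fingers move at their own pace and stop on an object; "squeeze" is the grip in N (left out, the last holds). Time passes only in rows, so rows that repeat a pose let the fingers close. It gives the time, the measured TCP pose, the force and the opening at its end, in the units of the state.
- observe(): the state, without advancing time (a new reading comes with each control period).
- snapshot(name): name is "scene" or "top"; returns (picture, depth): 480x640x3 uint8, blue, green, red; 480x640 float32, mm along the optical axis (not along the pixel's ray), 0 where there is no reading.
- calibration(name): a dict with "fx", "fy", "cx", "cy" (pixels), "rvec" (rotation vector, rad) and "tvec" (3), from world to camera coordinates, as OpenCV has them. Camera axes: x right, y down, z forward; pixel columns grow to the right and rows downward; lengths in mm; the calibration is good to about 2 mm. A picture is of the moment at which its call begins. calibration takes no time and is no camera call.
- finish_job(): hands the job in, once; it reports no verdict.
The state is a dict: "time": time; "joint_pos": joint angles; "joint_vel": joint speeds; "joint_torque": joint torques, N m; "eef_pos": TCP position; "eef_rot": TCP orientation; "wrist_force": force on the tool from outside, world axes, zero at the start; "torque": the same for the moment, N m; "grip_width": finger opening in mm.
Only numpy, scipy, OpenCV 4.12 (cv2) and the standard library are available. Lean on these libraries where they do the work, as an engineer would, in place of code of your own. Each camera call takes 0.05 s, during which the arm holds its last target.

### The job

The winged cap on the water-filter housing may have a normal or a reverse thread: without forcing it, try it both ways to find which way it loosens, twist it free and lift it off. Then hold the wet cap over the middle of the plastic tub, clear above the rim, so that it would drip inside, and finish while still holding it there. Leave the tub, pliers, spare cartridge and tee fitting where they are.

Things in the scene. Friction and masses are not known exactly. Their poses are not given: they have to be found in the camera images.
- housing: White upright filter housing, 84 mm across, screwed down on a 160 x 160 x 12 mm steel base plate; it never moves. Origin: centre of the base plate's underside, z up. Two 22 mm pipe stubs stick out along +y and -y, 85 mm up, to 70 mm from the axis.
- neck (a point): Centre of the housing's round rim, 150 mm up, where the cap's disc sits; z is the axis it turns about. Short thread, hand hidden, differs per start: from shut, one way the cap stops dead within 15 degrees (tight; winding the grip 15 degrees on past the stop is forcing it); the other way it turns easily to a stop near 68. It lifts straight out (25 mm to clear) at 52 to 66; locked below 40.
- cap_wing (a point): Middle of the grey cap's grip wing: a bar 56 mm long (x of this frame), 14 thick (y), 30 tall, on the cap's axis, on a disc 72 mm across, 14 thick; z up. Disc top 15 mm, disc underside 29 mm below this point; a plug 38 mm across with two lugs along x (54 mm over both) reaches 49 mm below. 90 g. It starts shut, x within 3 degrees of the neck's x, and hardly rises as it turns.
- tub: Frosted plastic open tub, 220 mm (along its x) x 180 mm (along its y) x 100 mm high, walls and floor 4 mm, 0.6 kg, standing loose. Origin: centre of its underside, z up.
- pliers_mid (a point): Bystander: pliers lying flat, about 190 mm long along x, 75 mm wide, 14 mm high; point near the middle, 7 mm up.
- cartridge_mid (a point): Bystander: spare white filter cartridge standing upright, 60 mm across, 122 mm high; point at its centre, half-way up.
- tee_mid (a point): Bystander: small white tee pipe fitting lying flat, 60 mm long (x), branch 35 mm towards y, 26 mm high; point at the middle of its run, 12 mm up.
Mind the look-alikes: they are no part of the job. Of the things shaped like the part that bears cap_wing, the grey one is meant.

How it is judged (in metres and radians):
On the way, in this order (a step that is already met when the one before it is completed fails the run):
1. the cap is turned loose (more than 32 degrees) while still seated on the neck (angle between the x axis of cap_wing and the x axis of neck, either way round above 0.55 rad and z of cap_wing in the frame of neck below 0.045 m and horizontal distance between cap_wing and neck below 0.01 m), for 0.05 s.
2. the gripper has lifted the cap clear of the neck (z of cap_wing in the frame of neck above 0.06 m and contact force between cap and the fingers above 0.5 N), for 0.1 s.
At the end, for the whole second after the job is handed in: The cap is held still by the fingers over the tub, its centre within 60 mm (along the tub's length) and 45 mm (across) of the tub's middle, wholly above the rim (centre of the wing more than 152 mm above the work surface), touching neither tub nor housing; the tub stands upright (x of cap_wing in the frame of tub between -0.06 and 0.06 m and y of cap_wing in the frame of tub between -0.045 and 0.045 m and height (world z) of cap_wing above 0.152 m and contact force between cap and the fingers above 0.5 N and contact force between cap and tub below 0.05 N and contact force between cap and housing below 0.05 N and linear speed of cap below 0.03 m/s and angle between tub's own z axis and vertical below 0.1 rad); the arm keeps its last pose, push and grip.
It fails at once if the tub is knocked away (moved more than 40 mm) (distance of tub from where it was at the start of the episode above 0.04 m).
It fails at once if the pliers is knocked away (moved more than 40 mm) (distance of pliers_mid from where it was at the start of the episode above 0.04 m).
It fails at once if the spare cartridge is knocked away (moved more than 40 mm) (distance of cartridge_mid from where it was at the start of the episode above 0.04 m).
It fails at once if the tee fitting is knocked away (moved more than 40 mm) (distance of tee_mid from where it was at the start of the episode above 0.04 m).
It fails at once if the cap is forced against its stop or thread (more than 200 N between cap and housing) (contact force between cap and housing above 200 N).
It also fails if it takes over 54 s, if anything falls off the work surface, if the arm or the gripper's body presses on something with over 40 N, if the wrist force passes 120 N, or if a joint passes its speed limit or range.

## Working session

There is one attempt and no reset: what is moved stays moved. The work goes in short steps, Python scripts to look and compute and a tool call to move; the robot and the scene stay as the last step left them, time stands still between calls to the robot, and variables do not carry over. Pictures are saved under pics/ and viewed, and the job is handed in when it is done.

Besides the shell and the picture viewer there is one more tool, called as a command line: name --argument value ..., lists and objects as JSON in quotes. servo_tool: Moves the arm, as the interface text tells. Its arguments: {"type":"object","properties":{"xyz":{"type":"array"},"angular":{"type":"array"},"gripper":{"type":"array"},"squeeze":{"type":"number"}},"required":["xyz","angular","gripper"]}

```bash
mkdir -p pics
cat > h.py <<'E'
import numpy as np, cv2
from plant import observe, snapshot, calibration, finish_job
def shot(name,tag):
    p,d=snapshot(name); cv2.imwrite(f'pics/{tag}.png',p); np.savez(f'pics/{tag}.npz',p=p,d=d); return p,d
def world(name,u,v,z):
    c=calibration(name); R=cv2.Rodrigues(np.array(c['rvec'],float))[0]; t=np.array(c['tvec'],float).ravel()
    return R.T@(np.array([(u-c['cx'])/c['fx']*z,(v-c['cy'])/c['fy']*z,z])-t)
def cloud(name,d):
    c=calibration(name); R=cv2.Rodrigues(np.array(c['rvec'],float))[0]; t=np.array(c['tvec'],float).ravel()
    v,u=np.mgrid[:480,:640]; P=np.stack([(u-c['cx'])/c['fx']*d,(v-c['cy'])/c['fy']*d,d],-1)
    W=(P-t)@R; W[d==0]=np.nan; return W
E
python3 - <<'E'
from h import *
shot('top','top0'); shot('scene','scene0'); print(observe())
E
```

```text
{'time': 0.1, 'joint_pos': array([-1.47801074e+00,  3.42670160e-01,  1.52494980e+00, -8.31126810e-06,
        1.27538382e+00, -1.45988719e-01]), 'joint_vel': array([ 1.24763990e-03, -2.03570688e-03, -2.77318738e-03, -2.82341672e-05,
       -1.07319094e-03,  2.88968508e-04]), 'joint_torque': array([ 1.90997293e-03, -4.32003129e+01, -2.44693583e+01,  7.19164289e-02,
        5.25933795e-02, -3.86007173e-05]), 'eef_pos': array([ 124.15880628, -509.72463439,  226.09569427]), 'eef_rot': array([-5.09264948e-04,  7.86293084e-01, -6.17853291e-01, -4.88343887e-04]), 'wrist_force': array([-0.41233322,  0.60105933, -0.06401021]), 'torque': array([ 0.01608932, -0.03439459, -0.01531564]), 'grip_width': 92.00750772259559}
```

View pics/top0.png

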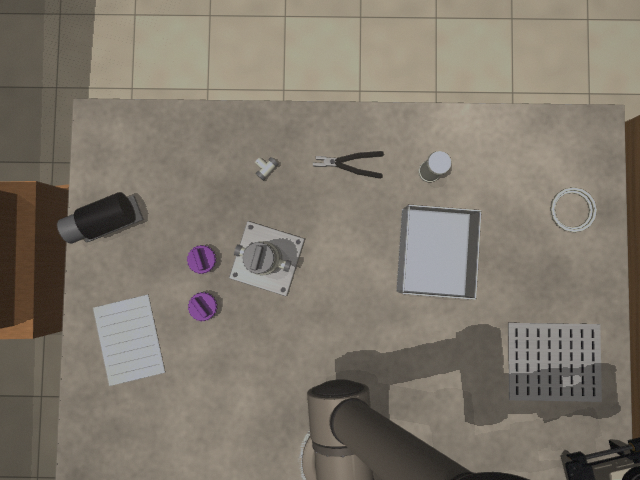

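View pics/scene0.png

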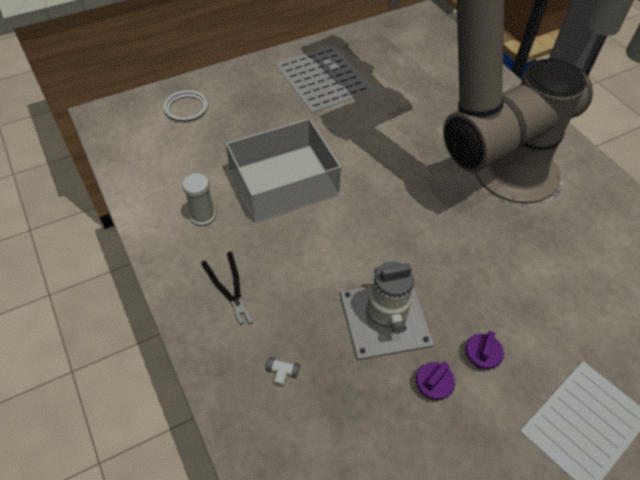

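The top view shows three winged caps: a grey one on the housing at (260,258), and purple ones at (201,259) and (202,306) lying on the table. The grey one fits, since it is grey and seated on the housing. The tub is at (440,252). I'll enlarge the housing to confirm and measure.

Run:
```python
from h import *
z=np.load('pics/top0.npz'); p,d=z['p'],z['d']
cv2.imwrite('pics/crop0.png',cv2.resize(p[210:305,215:315],None,fx=6,fy=6,interpolation=cv2.INTER_CUBIC))
W=cloud('top',d)
sub=(slice(215,300),slice(222,312))
w=W[sub].reshape(-1,3)
def rect(m,n):
    q=w[m] if n!='tub' else m
    r=cv2.minAreaRect(q[:,:2].astype(np.float32)); print(n,len(q),'zmed',np.median(q[:,2]),'mean',q.mean(0),r)
h=w[:,2]
for lo,hi in((186,205),(150,180),(5,20)): rect((h>lo)&(h<hi),(lo,hi))
print(np.histogram(h,bins=np.arange(-10,220,10)))
t=W[195:308,390:490].reshape(-1,3); print(np.histogram(t[:,2],bins=np.arange(-10,120,10)))
rect(t[(t[:,2]>85)&(t[:,2]<112)],'tub')
for n,s in(('cart',(slice(145,185),slice(415,458))),('tee',(slice(150,185),slice(250,285))),('pl',(slice(145,185),slice(310,388)))):
    q=W[s].reshape(-1,3); q=q[q[:,2]>6]; print(n,np.nanmin(q,0),np.nanmax(q,0))
```

```text
(186, 205) 159 zmed 192.71019502812 mean [523.5671426  208.45926675 192.83210463] ((523.611083984375, 209.0093994140625), (14.427720069885254, 55.580726623535156), 75.36238861083984)
(150, 180) 630 zmed 163.33398503628666 mean [523.44426183 207.0811023  163.43936452] ((523.7984008789062, 208.17684936523438), (72.97206115722656, 73.1833267211914), 36.33823776245117)
(5, 20) 2454 zmed 11.40090978437682 mean [523.53733827 202.94201117  11.40421754] ((525.6918334960938, 210.33154296875), (219.68032836914062, 233.0730438232422), 0.7428237795829773)
(array([2239, 2380, 1724,    4,    1,    3,   22,   15,    9,   37,  213,
        104,   13,   15,   14,   17,   46,  569,   15,   25,  144,    0]), array([-10,   0,  10,  20,  30,  40,  50,  60,  70,  80,  90, 100, 110,
       120, 130, 140, 150, 160, 170, 180, 190, 200, 210]))
(array([2592, 6368,  192,  186,  184,  193,  202,  207,  210,  204,  510,
        215]), array([-10,   0,  10,  20,  30,  40,  50,  60,  70,  80,  90, 100, 110]))
tub 818 zmed 98.21414542746997 mean [ 547.23741075 -239.2142174    96.82394922] ((545.3490600585938, -231.59664916992188), (181.6501922607422, 220.45179748535156), 86.18080139160156)
cart [ 733.17740714 -276.62845103    6.0359316 ] [ 827.8301419  -185.67125594  127.74053174]
tee [729.29712781 172.89333609   6.18055336] [812.82430548 249.01389519  31.32968214]
pl [726.95607418 -97.19374629   6.02912869] [826.76776543  89.83602317  20.944846  ]
```

View pics/crop0.png

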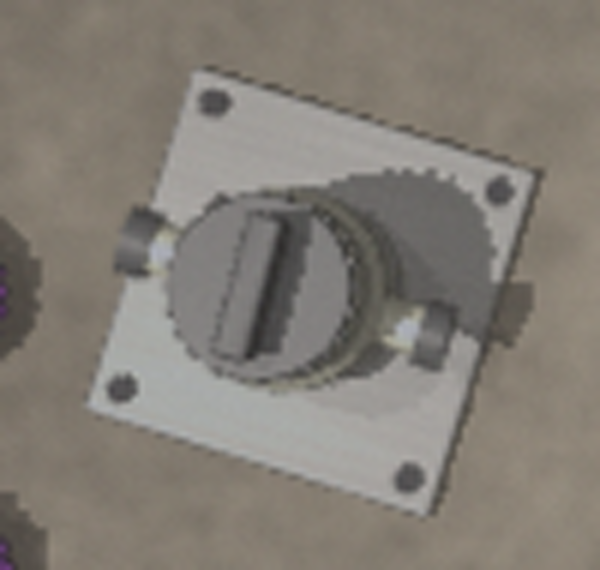

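The crop confirms it: the grey cap sits on the housing at full-frame (260,258), with its wing at about -14.6° in the world frame and its centre near (523.7, 208.6). Next I'll compute the moves.

```bash
cat >> h.py <<'E'
from scipy.spatial.transform import Rotation as Ro
def pose():
    s=observe(); q=s['eef_rot']; return s,Ro.from_quat([q[1],q[2],q[3],q[0]])
def down(yaw): # tool x at yaw deg, z down
    c,s=np.cos(np.radians(yaw)),np.sin(np.radians(yaw)); return Ro.from_matrix(np.array([[c,s,0],[s,-c,0],[0,0,-1]]))
def move(x,y,z,yaw,frm=None):
    s,R=pose(); p=s['eef_pos']
    if frm is not None: p,R=np.array(frm[:3]),down(frm[3])
    print('xyz m',np.round(R.inv().apply(np.array([x,y,z])-p)/1000,4),'ang',np.round((R.inv()*down(yaw)).as_rotvec(),4))
E
python3 - <<'E'
from h import *
move(480,-200,270,19); move(523.7,208.6,250,75.4,(480,-200,270,19))
E
```

```text
xyz m [-0.2168 -0.419  -0.0435] ang [-1.3000e-03  9.0000e-04 -1.6636e+00]
xyz m [ 0.1743 -0.3721  0.02  ] ang [ 0.      0.     -0.9844]
```

servo_tool --xyz '[[-0.217,-0.419,-0.044],[-0.217,-0.419,-0.044],[-0.217,-0.419,-0.044],[-0.217,-0.419,-0.044],[-0.217,-0.419,-0.044],[-0.217,-0.419,-0.044],[-0.217,-0.419,-0.044],[-0.217,-0.419,-0.044],[-0.217,-0.419,-0.044],[-0.217,-0.419,-0.044]]' --angular '[[0,0,-1.664],[0,0,-1.664],[0,0,-1.664],[0,0,-1.664],[0,0,-1.664],[0,0,-1.664],[0,0,-1.664],[0,0,-1.664],[0,0,-1.664],[0,0,-1.664]]' --gripper '[0.09,0.08,0.07,0.07,0.07,0.07,0.07,0.07,0.07,0.07]'

```text
time: 1.35
eef_pos: [480.0, -199.7, 270.2]
eef_rot: [-0.0, 0.986, 0.165, -0.0]
wrist_force: [0.4, -0.0, 0.3]
grip_width: 69.8
```

servo_tool --xyz '[[0.174,-0.372,0.02],[0.174,-0.372,0.02],[0.174,-0.372,0.02],[0.174,-0.372,0.02],[0.174,-0.372,0.02],[0.174,-0.372,0.02],[0.174,-0.372,0.02],[0.174,-0.372,0.02],[0.174,-0.372,0.02]]' --angular '[[0,0,-0.984],[0,0,-0.984],[0,0,-0.984],[0,0,-0.984],[0,0,-0.984],[0,0,-0.984],[0,0,-0.984],[0,0,-0.984],[0,0,-0.984]]' --gripper '[0.06,0.05,0.05,0.05,0.05,0.05,0.05,0.05,0.05]'

```text
time: 2.48
eef_pos: [523.2, 207.2, 250.5]
eef_rot: [0.0, 0.792, 0.61, -0.0]
wrist_force: [-0.1, 0.2, 0.2]
grip_width: 49.8
```

Run:
```python
from h import *
s,R=pose(); print(s['eef_pos'],s['joint_pos'],R.as_matrix()[:,0]); move(523.7,208.6,168,75.4)
p,d=shot('scene','scene1')
cv2.imwrite('pics/crop1.png',cv2.resize(p[200:340,310:470],None,fx=4,fy=4,interpolation=cv2.INTER_CUBIC))
```

```text
[523.17257652 207.18765129 250.47714918] [ 2.41216661e-01  3.95665715e-01  1.37635772e+00 -6.04788093e-04
  1.37028521e+00 -1.07199463e+00] [ 2.54629082e-01  9.67038410e-01 -8.62911530e-04]
xyz m [0.0016 0.0002 0.0825] ang [-0.0003  0.0009 -0.0026]
```

View pics/crop1.png

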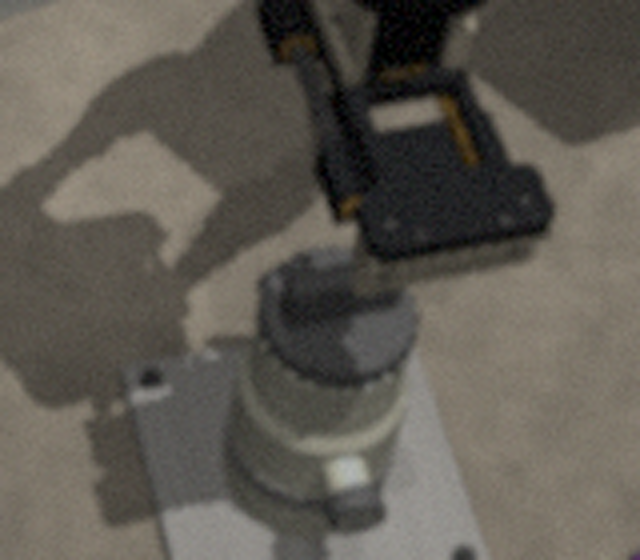

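The crop shows the open fingers above and straddling the wing, which is near crop (335,295). I'll descend, then close.

servo_tool --xyz '[[0.001,0,0.03],[0.001,0,0.06],[0.001,0,0.08],[0.001,0,0.082],[0.001,0,0.082]]' --angular '[[0,0,0],[0,0,0],[0,0,0],[0,0,0],[0,0,0]]' --gripper '[0.05,0.05,0.05,0.05,0.05]'

```text
time: 3.15
eef_pos: [524.0, 208.4, 169.6]
eef_rot: [0.0, 0.792, 0.611, 0.0]
wrist_force: [0.4, 0.0, 0.2]
grip_width: 50.0
```

servo_tool --xyz '[[0,0,0],[0,0,0],[0,0,0],[0,0,0],[0,0,0],[0,0,0]]' --angular '[[0,0,0],[0,0,0],[0,0,0],[0,0,0],[0,0,0],[0,0,0]]' --gripper '[0.03,0.02,0.015,0.01,0.008,0.008]' --squeeze 15

```text
time: 3.9
eef_pos: [523.3, 208.8, 168.8]
eef_rot: [0.0, 0.791, 0.612, -0.0]
wrist_force: [-2.4, -3.5, 3.1]
grip_width: 13.8
```

Run:
```python
from h import *
s,R=pose(); print(s['eef_pos'],s['wrist_force'],s['torque'],s['grip_width'])
```

```text
[523.34185222 208.77808205 168.77635837] [-2.44026956 -3.49417057  3.07964487] [-0.58198773  0.12601113 -0.07875656] 13.805305204649365
```

Gripped at 13.8 mm, which matches the wing thickness. First try: counter-clockwise from above (tool −z), in small steps.

servo_tool --xyz '[[0,0,0],[0,0,0],[0,0,0]]' --angular '[[0,0,-0.04],[0,0,-0.08],[0,0,-0.08]]' --gripper '[0.008,0.008,0.008]'

```text
time: 4.28
eef_pos: [523.5, 207.8, 168.9]
eef_rot: [0.001, 0.766, 0.643, -0.001]
wrist_force: [-1.1, -7.0, 3.9]
grip_width: 14.1
```

```bash
cat > st.py <<'E'
from h import *
s,R=pose(); m=R.as_matrix(); print(np.round(s['eef_pos'],1),np.round(s['wrist_force'],2),np.round(s['torque'],3),round(s['grip_width'],2),'yaw',np.degrees(np.arctan2(m[1,0],m[0,0])),'q6',s['joint_pos'][5])
E
python3 st.py
```

```text
[523.5 207.8 168.9] [-1.1  -6.97  3.93] [-1.246  0.092 -0.216] 14.13 yaw 79.97323917652686 q6 -1.1517357764960503
```

servo_tool --xyz '[[0,0,0],[0,0,0],[0,0,0]]' --angular '[[0,0,-0.04],[0,0,-0.08],[0,0,-0.08]]' --gripper '[0.008,0.008,0.008]'

```text
time: 4.65
eef_pos: [523.6, 207.2, 169.1]
eef_rot: [0.001, 0.74, 0.673, -0.001]
wrist_force: [-2.1, -10.0, 4.5]
grip_width: 14.6
```

```bash
python3 st.py
```

```text
[523.6 207.2 169.1] [ -2.1  -10.04   4.47] [-1.649  0.138 -0.359] 14.6 yaw 84.54250647098941 q6 -1.2316293236440587
```

Width is rising (13.8→14.6 mm) and so is the torque, so the wing lags the grip. It looks like the stop, and I won't push further. Now the other way.

servo_tool --xyz '[[0,0,0],[0,0,0],[0,0,0],[0,0,0]]' --angular '[[0,0,0.08],[0,0,0.16],[0,0,0.16],[0,0,0.16]]' --gripper '[0.008,0.008,0.008,0.008]'

```text
time: 5.15
eef_pos: [523.5, 208.9, 168.8]
eef_rot: [0.0, 0.791, 0.612, -0.0]
wrist_force: [-1.5, -4.3, 3.3]
grip_width: 13.8
```

```bash
python3 st.py
```

```text
[523.5 208.9 168.8] [-1.51 -4.34  3.31] [-0.696  0.147 -0.126] 13.84 yaw 75.48159467505812 q6 -1.0730800592450052
```

servo_tool --xyz '[[0,0,0],[0,0,0],[0,0,0]]' --angular '[[0,0,0.08],[0,0,0.16],[0,0,0.16]]' --gripper '[0.008,0.008,0.008]'

```text
time: 5.52
eef_pos: [523.3, 209.7, 168.7]
eef_rot: [-0.0, 0.837, 0.547, 0.0]
wrist_force: [-2.7, 0.4, 3.0]
grip_width: 13.8
```

```bash
python3 st.py
```

```text
[523.3 209.7 168.7] [-2.69  0.4   2.96] [-0.007  0.135 -0.052] 13.8 yaw 66.34545164767806 q6 -0.913344239714512
```

The width holds at 13.8 mm and torque is near zero, so it turns freely clockwise: a reverse thread. I'll continue to about 58°.

servo_tool --xyz '[[0,0,0],[0,0,0],[0,0,0],[0,0,0],[0,0,0],[0,0,0]]' --angular '[[0,0,0.1],[0,0,0.2],[0,0,0.3],[0,0,0.4],[0,0,0.45],[0,0,0.45]]' --gripper '[0.008,0.008,0.008,0.008,0.008,0.008]'

```text
time: 6.28
eef_pos: [522.0, 208.9, 168.8]
eef_rot: [-0.0, 0.938, 0.347, -0.002]
wrist_force: [-6.8, -3.8, 7.8]
grip_width: 13.8
```

```bash
python3 st.py
```

```text
[522.  208.9 168.8] [-6.75 -3.8   7.75] [-0.619  1.131  0.188] 13.77 yaw 40.61189678634401 q6 -0.46408804079242433
```

servo_tool --xyz '[[-0.001,0,0],[-0.001,0,0],[-0.001,0,0],[-0.001,0,0],[-0.001,0,0],[-0.001,0,0]]' --angular '[[0,0,0.1],[0,0,0.2],[0,0,0.3],[0,0,0.41],[0,0,0.41],[0,0,0.41]]' --gripper '[0.008,0.008,0.008,0.008,0.008,0.008]'

```text
time: 7.02
eef_pos: [521.2, 208.1, 168.8]
eef_rot: [0.0, 0.989, 0.149, -0.002]
wrist_force: [-7.7, -4.2, 7.9]
grip_width: 13.8
```

```bash
python3 st.py; python3 -c "
from h import *
p,d=shot('top','top2'); cv2.imwrite('pics/crop2.png',cv2.resize(p[190:310,200:340],None,fx=4,fy=4,interpolation=cv2.INTER_CUBIC))"
```

```text
[521.2 208.1 168.8] [-7.69 -4.24  7.91] [-0.733  1.104  0.064] 13.79 yaw 17.140083641648612 q6 -0.05531401346437693
```

View pics/crop2.png

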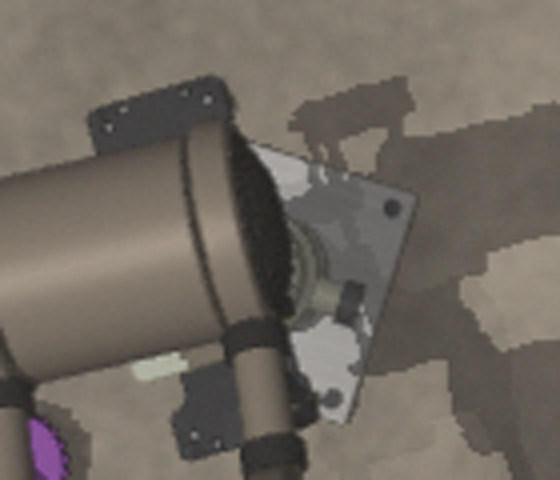

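The arm hides the cap, but a constant grip width and low torque say it turned with the grip by about 58°. I'll grip harder and lift gently.

servo_tool --xyz '[[-0.001,0,0],[-0.001,0,0],[-0.001,0,-0.005],[-0.001,0,-0.01],[-0.001,0,-0.01]]' --angular '[[0,0,0],[0,0,0],[0,0,0],[0,0,0],[0,0,0]]' --gripper '[0.008,0.008,0.008,0.008,0.008]' --squeeze 30

```text
time: 7.7
eef_pos: [521.9, 208.0, 179.0]
eef_rot: [0.0, 0.989, 0.148, 0.0]
wrist_force: [-1.9, -3.8, 1.4]
grip_width: 13.6
```

```bash
python3 st.py
```

```text
[521.9 208.  179. ] [-1.89 -3.8   1.36] [-0.831  0.289 -0.008] 13.62 yaw 16.98007756378619 q6 -0.05290560124187429
```

servo_tool --xyz '[[0,0,-0.01],[0,0,-0.02],[0,0,-0.03],[0,0,-0.045],[0,0,-0.06],[0,0,-0.075],[0,0,-0.075]]' --angular '[[0,0,0],[0,0,0],[0,0,0],[0,0,0],[0,0,0],[0,0,0],[0,0,0]]' --gripper '[0.008,0.008,0.008,0.008,0.008,0.008,0.008]'

```text
time: 8.57
eef_pos: [522.5, 208.4, 255.3]
eef_rot: [-0.0, 0.989, 0.147, 0.002]
wrist_force: [0.1, -0.2, -1.1]
grip_width: 14.0
```

```bash
python3 st.py; python3 -c "
from h import *
p,d=shot('scene','scene3'); cv2.imwrite('pics/crop3.png',cv2.resize(p[150:350,300:500],None,fx=3,fy=3,interpolation=cv2.INTER_CUBIC))
move(545.3,-231.6,254,17)"
```

```text
[522.5 208.4 255.3] [ 0.07 -0.25 -1.08] [-0.008 -0.145  0.01 ] 14.02 yaw 16.959134914601066 q6 -0.05257026763067231
xyz m [-1.060e-01  4.276e-01  2.000e-04] ang [ 0.0002 -0.0011 -0.0007]
```

View pics/crop3.png

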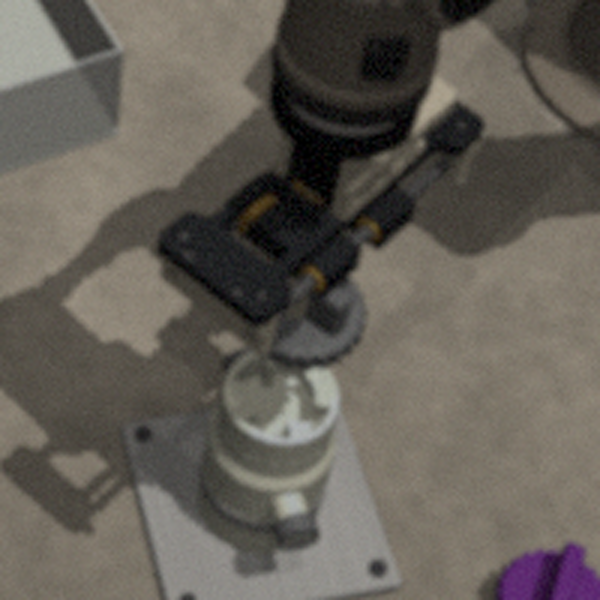

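The cap is in the fingers at crop (320,325) and the housing below is open. The wrist reads the cap's weight, -1.1 N. Next I'll carry it to the tub, keeping the height.

servo_tool --xyz '[[-0.01,0.04,0],[-0.022,0.09,0],[-0.035,0.14,0],[-0.048,0.19,0],[-0.06,0.24,0],[-0.073,0.29,0],[-0.085,0.34,0],[-0.096,0.385,0],[-0.103,0.415,0],[-0.106,0.428,0]]' --angular '[[0,0,0],[0,0,0],[0,0,0],[0,0,0],[0,0,0],[0,0,0],[0,0,0],[0,0,0],[0,0,0],[0,0,0]]' --gripper '[0.008,0.008,0.008,0.008,0.008,0.008,0.008,0.008,0.008,0.008]'

```text
time: 9.88
eef_pos: [544.8, -233.5, 252.6]
eef_rot: [-0.0, 0.989, 0.146, -0.001]
wrist_force: [0.1, 0.8, -1.1]
grip_width: 14.0
```

servo_tool --xyz '[[0,0,0],[0,0,0.015],[0,0,0.03],[0,0,0.04],[0,0,0.04],[0,0,0.04],[0,0,0.04]]' --angular '[[0,0,0],[0,0,0],[0,0,0],[0,0,0],[0,0,0],[0,0,0],[0,0,0]]' --gripper '[0.008,0.008,0.008,0.008,0.008,0.008,0.008]'

```text
time: 10.75
eef_pos: [545.5, -232.2, 214.3]
eef_rot: [0.0, 0.989, 0.147, 0.0]
wrist_force: [0.6, 0.2, -1.2]
grip_width: 13.7
```

```bash
python3 st.py; python3 -c "
from h import *
p,d=shot('scene','scene4'); 
p,d=shot('top','top4'); W=cloud('top',d)
t=W[195:308,390:490].reshape(-1,3); q=t[(t[:,2]>90)&(t[:,2]<106)]
print(cv2.minAreaRect(q[:,:2].astype(np.float32)))
s,R=pose(); print(s['joint_vel'])"
```

```text
[ 545.5 -232.2  214.3] [ 0.56  0.17 -1.19] [-0.021 -0.146  0.039] 13.72 yaw 16.955182812231197 q6 -0.8275606782554117
((545.2755737304688, -231.2124481201172), (181.93043518066406, 219.88206481933594), 86.54572296142578)
[-0.00027191  0.00322643  0.00214038 -0.00075578 -0.00119086 -0.00159135]
```

View pics/scene4.png

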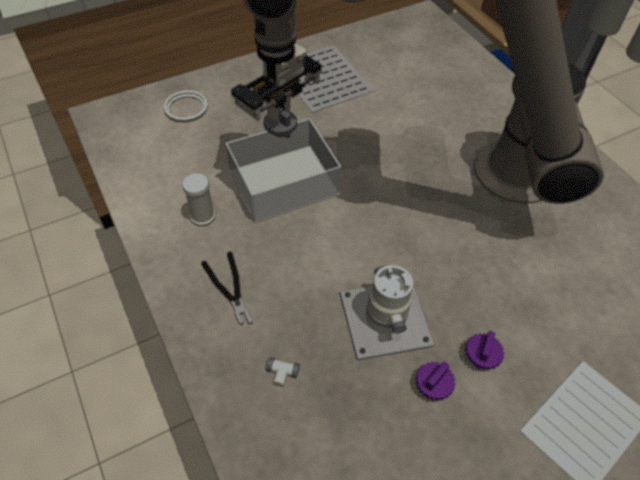

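View pics/top4.png

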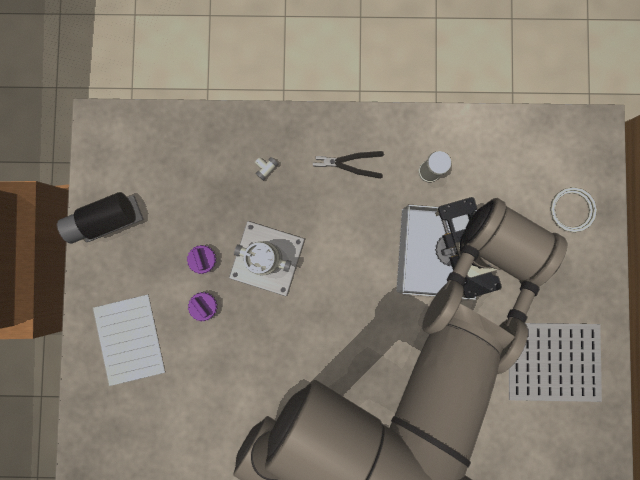

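The grey cap hangs in the fingers above the tub, at (282,122) in the scene view and (447,247) in the top view. The tub, pliers, cartridge and tee are where they started, the readings are still, and the cap's weight is on the wrist. I'm handing it in.

```bash
python3 -c "
from h import *
print(finish_job())
s=observe(); print(s['time'],s['eef_pos'],s['grip_width'])"
```

```text
the job is handed in; nothing more can be done
None
the job is handed in; nothing more can be done
```

The grey cap is off the housing and held still over the middle of the tub. I handed the job in at about 11 s of the 54 s allowed; it reports no verdict.

- **Thread direction:** Counter-clockwise from above, the cap lagged the grip. I stopped that try after winding about 9°. Clockwise it turned easily, so the thread is reversed.
- **Removal:** I turned it about 58° and it lifted out with little force. The highest force I read was about 12 N at the wrist, well under the limits.
- **Last checks:**
  - **Position:** the fingertips were about 1 mm from the tub centre I measured. The middle of the wing was about 225 mm up and the plug about 75 mm above the rim, both worked out from the gripper pose.
  - **Hold:** the grip was steady at 13.7 mm, and the wrist read the cap's weight at about 1.2 N.
  - **Surroundings:** the tub measured within 1 mm of its starting place. The pliers, cartridge and tee looked unmoved in the pictures.
- **Not seen directly:** the arm hid the cap while it turned, so the 58° comes from the gripper angle and steady grip width. No check failed or disagreed.

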